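Fill the walnut carrier at the trigger dispenser

TASK

Fill the two empty wells of the wooden carrier with one walnut each from the dispenser: stand the carrier under the spout with an empty well beneath it, squeeze the trigger right home against its grip so that one walnut drops in, let the trigger spring back, then do the same for the other empty well. Leave one walnut in every well, the carrier standing flat on the table, the trigger released and the last walnut still in the chute. Do not shift or tip the oil bottle, the pepper mill or the candle.

Things in the scene. Friction and masses are not known exactly. Their poses are not given: they have to be found in the camera images.
- dispenser: Steel walnut dispenser on a white column, fixed to the table, 160 mm high. Origin: on the table plumb under its spout, z up; the chute rises towards +y, grip and trigger point along -x. One full squeeze of the trigger, held half a second, drops exactly one walnut straight down the spout; on release the next rolls up to the gate. Mm below are in this frame.
- spout (a point): centre of the square spout's lower opening (48 mm inside), 72 mm above the table; walnuts fall plumb from here. Outside x -29..29, y -30..28 mm, its front plate up to 142 mm high. The table below is free for the carrier (y under 75 mm).
- chute (a point): middle of the chute's floor: open steel channel 56 mm wide outside, walls 30 mm high, rising at 14 degrees from y 25 to 159 mm (underside 76 mm or more above the table), with three walnuts in a row; two gate bridges across it at y 22 and 64 mm, up to 160 mm high, x -34..34 mm
- foot (a point): centre of the white foot on the table: x -55..55, y 78..178 mm, 12 mm high; on it the white column x -20..20, y 99..145 mm
- grip (a point): middle of the fixed wooden grip: a level bar along x, from x -60 (at a white housing, x -60..-26, y 79..129 mm) to -160 mm, 22 mm thick along y, 30 mm high (100 to 130 mm above the table), with a 30 mm wide pommel at its far end; free space below, beside and above it
- trigger_pad (a point): middle of the steel trigger bar, on the -y (spout) side of the grip: 9 mm thick, 24 mm high (103 to 127 mm above the table), reaching from its upright hinge pin (x -40, y 88 mm) 97 mm outwards. Grip, gap and bar measure 51 mm across along y at the grip's middle at rest, 36 mm squeezed home; close two fingers on both from above
- trigger (a joint): angle of the trigger (rad): 0 at rest, 0.25 squeezed home on its stop; a spring returns it; it takes about 4 to 8 N at the middle of the bar
- carrier: Loose carrier of light wood, 0.3 to 0.55 kg, a square box 136 x 136 mm, 42 mm high (walls and floor 4 mm), open on top, divided by 4 mm walls (36 mm high) into 2 x 2 square wells 62 mm wide inside, 66 mm from centre to centre. From its middle rises a steel post 10 mm thick with a wooden handle on top. Origin: centre of its underside; x runs along the handle.
- handle (a point): centre of the carrier's wooden handle, 190 mm above the carrier's underside: a flat block 46 mm along the carrier's x, 14 mm thick along its y, 44 mm high (168 to 212 mm); grip it across its thickness from above
- well_a (a point): centre of the floor of well a (carrier x +33, y +33 mm), empty at the start
- well_b (a point): centre of the floor of well b (carrier x -33, y +33 mm), empty at the start
- well_c (a point): centre of the floor of well c (carrier x -33, y -33 mm), which holds walnut4 from the start
- well_d (a point): centre of the floor of well d (carrier x +33, y -33 mm), which holds walnut5 from the start
- walnut1_center (a point): a brown walnut, ball of 42 mm, about 18 g; this point is its centre; the lowest in the chute, waiting at the gate: dropped first
- walnut2_center (a point): a brown walnut, ball of 42 mm, about 18 g; this point is its centre; second in the chute: dropped second
- walnut3_center (a point): a brown walnut, ball of 42 mm, about 18 g; this point is its centre; third and last in the chute: must stay in the dispenser
- walnut4_center (a point): a brown walnut, ball of 42 mm, about 18 g; this point is its centre; already lies in well c
- walnut5_center (a point): a brown walnut, ball of 42 mm, about 18 g; this point is its centre; already lies in well d
- oil_bottle: dark green oil bottle, bystander: 64 mm in diameter, 235 mm high; origin at the centre of its underside
- pepper_mill: dark wooden pepper mill, bystander: 58 mm in diameter, 190 mm high; origin at the centre of its underside
- candle: thick white candle on a saucer, bystander: 80 mm in diameter, 112 mm high with the wick; origin at the centre of its underside

How it is judged (in metres and radians):
On the way, in this order (a step that is already met when the one before it is completed fails the run):
1. with an empty well of the carrier (a or b) within 25 mm of plumb under the spout, the trigger is squeezed home (over 0.18 of 0.25 rad) (value of joint trigger above 0.18 rad and horizontal distance between any of well_a, well_b and spout below 0.025 m), for 0.1 s.
2. walnut1 lies in well a or b and the trigger has sprung back (under 0.04 rad) (value of joint trigger below 0.04 rad and ((horizontal distance between walnut1_center and well_a below 0.018 m and z of walnut1_center in the frame of well_a between 0.008 and 0.032 m) or (horizontal distance between walnut1_center and well_b below 0.018 m and z of walnut1_center in the frame of well_b between 0.008 and 0.032 m))), for 0.2 s.
3. the trigger is squeezed home a second time (over 0.18 rad) with the other empty well within 25 mm of plumb under the spout (value of joint trigger above 0.18 rad and (((horizontal distance between walnut1_center and well_a below 0.018 m and z of walnut1_center in the frame of well_a between 0.008 and 0.032 m) and horizontal distance between well_b and spout below 0.025 m) or ((horizontal distance between walnut1_center and well_b below 0.018 m and z of walnut1_center in the frame of well_b between 0.008 and 0.032 m) and horizontal distance between well_a and spout below 0.025 m))), for 0.1 s.
At the end, for the whole second after the job is handed in: Walnuts 1 and 2 in wells a and b (either way), 4 and 5 in c and d (centre within 18 mm of the well's middle, 8 to 32 mm above its floor); walnut3 in the chute (over 85 mm up, within 160 mm); trigger under 0.04 rad; carrier under 6 mm up, tilt under 0.06 rad, under 0.02 m/s ((((horizontal distance between walnut1_center and well_a below 0.018 m and z of walnut1_center in the frame of well_a between 0.008 and 0.032 m) and (horizontal distance between walnut2_center and well_b below 0.018 m and z of walnut2_center in the frame of well_b between 0.008 and 0.032 m)) or ((horizontal distance between walnut2_center and well_a below 0.018 m and z of walnut2_center in the frame of well_a between 0.008 and 0.032 m) and (horizontal distance between walnut1_center and well_b below 0.018 m and z of walnut1_center in the frame of well_b between 0.008 and 0.032 m))) and horizontal distance between walnut4_center and well_c below 0.018 m and z of walnut4_center in the frame of well_c between 0.008 and 0.032 m and horizontal distance between walnut5_center and well_d below 0.018 m and z of walnut5_center in the frame of well_d between 0.008 and 0.032 m and z of walnut3_center in the frame of dispenser above 0.085 m and horizontal distance between walnut3_center and dispenser below 0.16 m and value of joint trigger below 0.04 rad and height (world z) of carrier below 0.006 m and angle between carrier's own z axis and vertical below 0.06 rad and linear speed of carrier below 0.02 m/s); the robot touches nothing.
It fails at once if the oil bottle is shifted more than 30 mm or tipped more than 0.3 rad (distance of oil_bottle from where it was at the start of the episode above 0.03 m or angle between oil_bottle's own z axis and vertical above 0.3 rad).
It fails at once if the pepper mill is shifted more than 30 mm or tipped more than 0.3 rad (distance of pepper_mill from where it was at the start of the episode above 0.03 m or angle between pepper_mill's own z axis and vertical above 0.3 rad).
It fails at once if the candle is shifted more than 30 mm or tipped more than 0.3 rad (distance of candle from where it was at the start of the episode above 0.03 m or angle between candle's own z axis and vertical above 0.3 rad).
It also fails if it takes over 64 s, if anything falls off the work surface, if the arm or the gripper's body presses on something with over 40 N, if the wrist force passes 120 N, or if a joint passes its speed limit or range.

ROBOT

A 6-joint arm with a two-finger parallel gripper is mounted at the origin on the work surface. World frame = base frame: x ahead of the robot, y to its left, z up, the work surface at z = 0. Lengths are in mm, angles in rad, forces in N, time in s.
With the tool pointing down it reaches from about 275 to 825 mm from the base axis. Payload 5.2 kg.
Tool frame: the origin (TCP) lies at the very end of the fingers, on their centre line; the grasp point (between the pads) lies 19 mm behind it; z points along the fingers, y is the direction in which the jaws open and shut (so a half turn about z gives the same grasp; the last joint's range is limited). The gripper opens to 93 mm and grips with 3 to 60 N. Pads are 15 mm wide; open, the fingers measure 128 mm over their backs; the gripper's body (75 mm by 188 mm) begins 65 mm behind the grasp point.
Start: joints at [1.116, 0.259, 1.535, -0, 1.348, -0.203], TCP at [137.009, 532.667, 218.653] pointing down, gripper open.
Joint ranges: [-3.14, 3.14], [-0.91, 2.08], [0.19, 2.58], [-1.22, 4.36], [0.22, 2.71], [-3.12, 3.12]. Speed limits (rad/s): [2.57, 2.57, 3.14, 3.14, 3.14, 3.14].

INTERFACE

Orientations are given as [roll, pitch, yaw] about the fixed x, y, z axes, in that order (R = Rz(yaw) Ry(pitch) Rx(roll)).
In Python, from bench import robot gives the robot as it stands. The module is installed in compiled form; this text tells all that it offers. Calls block until the motion is done:
- robot.move_ptp(position, orientation): joint-space move of the TCP to a pose.
- robot.move_linear(position, ori=None, speed=150, f_stop=None): straight line of the TCP; ori=None keeps the orientation; speed is the mean speed in mm/s. With f_stop (N) it stops when the force on the tool has changed by that much, and returns True; else False.
- robot.move_j(angles): joint-space move.
- robot.move_gripper(opening): opening from 0.0 (shut) to 1.0 (fully open); the grip force is fixed at half the most; returns when the fingers have stopped.
- robot.sleep(seconds).
- robot.inverse_kinematics(position, orientation): joint angles nearest the present ones, or None.
- robot.get_image(name): name is "side" or "top"; returns a dict with "img" (420x560x3 uint8, blue, green, red), "fovy" (degrees; the focal length in pixels is half the picture's height over the tangent of half this angle, whatever the lens; pixels are square), "cx", "cy" (the principal point, pixels), "eye" and "orientation" of the camera in the world. Camera axes: x right, y down, z forward; pixel columns grow to the right and rows downward; lengths in mm; the calibration is good to about 2 mm. A picture is of the moment at which its call begins. There is no depth.
A pose or a line that the arm cannot do raises robot.MotionError and nothing moves.
- robot.hand_in(): hands the job in, once; it reports no verdict.
Readings, each from a call of its own:
- robot.current_t(): time.
- robot.current_qpos(): joint angles.
- robot.current_joint_vel(): joint speeds.
- robot.current_joint_efforts(): joint torques, N m.
- robot.current_tcp_pos(): TCP position.
- robot.current_eef_rot(): TCP orientation.
- robot.current_contact_force(): force on the tool from outside, world axes, zero at the start.
- robot.current_ft_torque(): the same for the moment, N m.
- robot.current_gripper_width(): opening from 0.0 (shut) to 1.0 (fully open).
Only numpy, scipy, OpenCV 4.12 (cv2) and the standard library are available. Lean on these libraries where they do the work, as an engineer would, in place of code of your own. Each camera call takes 0.05 s, during which the arm holds its last target.

## Working session

There is one attempt and no reset: what is moved stays moved. The work goes in short steps, each a Python script; the robot and the scene stay as the last script left them, time stands still between calls to the robot, and variables do not carry over. Pictures are saved under pics/ and viewed, and the job is handed in when it is done.

```bash
mkdir -p pics; python3 - <<'E'
from bench import robot
import cv2
for n in("side","top"):
    d=robot.get_image(n); cv2.imwrite(f"pics/{n}0.png",d["img"]); print(n,{k:v for k,v in d.items() if k!="img"})
print(robot.current_t(),robot.current_eef_rot())
E
```

```text
side {'fovy': 49.97784201784666, 'cx': 277.8905305911466, 'cy': 207.7855224260513, 'eye': array([ -79.65584048, -827.44974846,  729.12242894]), 'orientation': array([-2.1000385 , -0.01344755, -0.67129883])}
top {'fovy': 54.83534579396755, 'cx': 284.7037561849381, 'cy': 206.61707414628432, 'eye': array([ 487.37362816,  -33.27329055, 1054.59568227]), 'orientation': array([-3.0655715 , -0.01719496, -1.55464102])}
0.1 [-3.14005809e+00 -3.37018612e-04  2.88984170e+00]
```

View pics/top0.png

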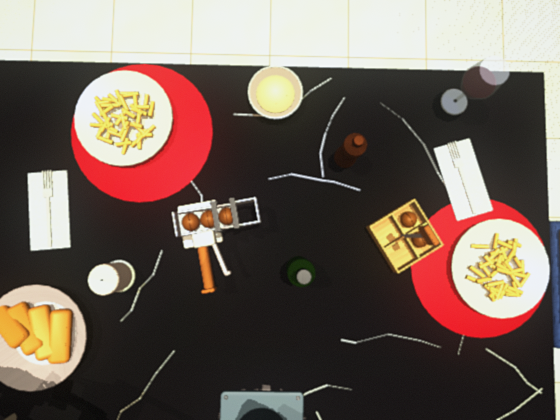

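View pics/side0.png

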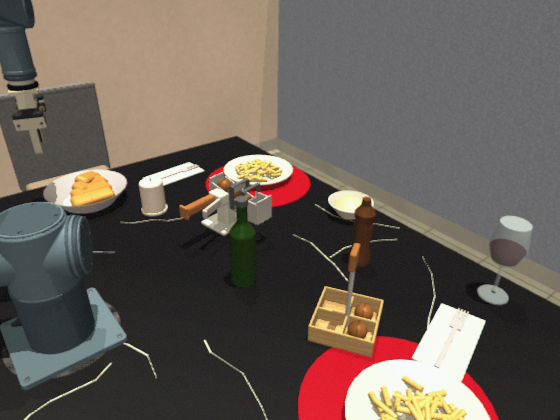

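```bash
python3 - <<'E'
import cv2
a=cv2.imread("pics/top0.png");b=cv2.imread("pics/side0.png")
def crop(im,x,y,w,h,s,n):
    c=cv2.resize(im[y:y+h,x:x+w],None,fx=s,fy=s,interpolation=cv2.INTER_CUBIC)
    for i in range(0,w,10):
        cv2.putText(c,str(x+i),(i*s,8),0,.3,(255,255,0),1); cv2.line(c,(i*s,10),(i*s,14),(255,255,0),1)
    for i in range(0,h,10): cv2.putText(c,str(y+i),(0,i*s+4),0,.3,(255,255,0),1)
    cv2.imwrite(n,c)
crop(a,160,180,110,120,5,"pics/t_disp.png")
crop(a,355,185,100,100,6,"pics/t_car.png")
crop(b,300,235,100,120,5,"pics/s_car.png")
crop(b,170,160,115,80,6,"pics/s_disp.png")
E
```

```text
(no output)
```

View pics/t_disp.png

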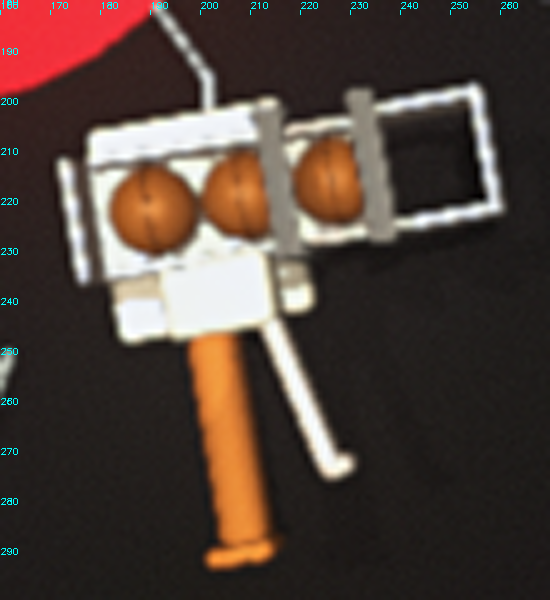

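View pics/t_car.png

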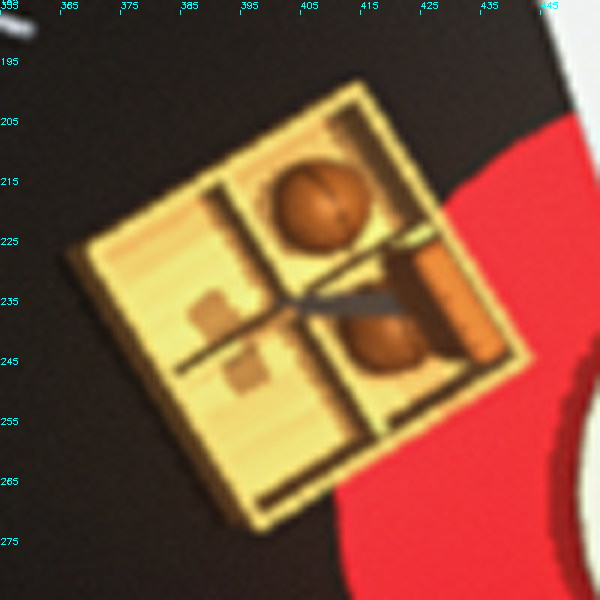

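View pics/s_car.png

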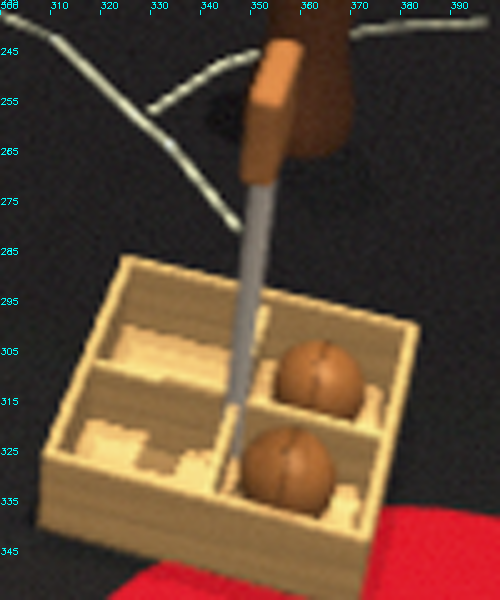

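View pics/s_disp.png

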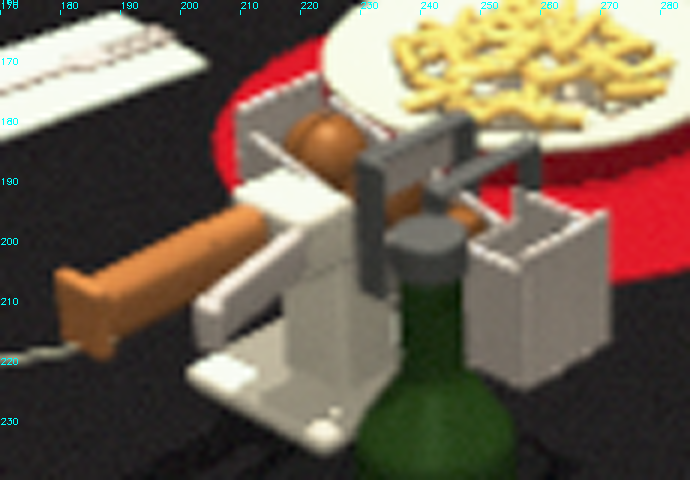

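```bash
cat > geo.py <<'E'
import numpy as np
from scipy.spatial.transform import Rotation as R
from scipy.optimize import least_squares
CAM={'side':(49.97784201784666,277.8905305911466,207.7855224260513,[-79.65584048,-827.44974846,729.12242894],[-2.1000385,-0.01344755,-0.67129883]),
'top':(54.83534579396755,284.7037561849381,206.61707414628432,[487.37362816,-33.27329055,1054.59568227],[-3.0655715,-0.01719496,-1.55464102])}
def proj(n,P):
    f,cx,cy,e,o=CAM[n]; F=210/np.tan(np.radians(f)/2)
    c=(np.atleast_2d(P)-e)@R.from_euler('xyz',o).as_matrix()
    return c[:,:2]/c[:,2:]*F+[cx,cy]
def back(n,uv,z):
    f,cx,cy,e,o=CAM[n]; F=210/np.tan(np.radians(f)/2)
    d=R.from_euler('xyz',o).as_matrix()@np.array([(uv[0]-cx)/F,(uv[1]-cy)/F,1])
    e=np.array(e); return e+d*(z-e[2])/d[2]
def W(p,L):
    L=np.atleast_2d(np.array(L,float)); c,s=np.cos(p[2]),np.sin(p[2])
    return np.c_[p[0]+c*L[:,0]-s*L[:,1],p[1]+s*L[:,0]+c*L[:,1],L[:,2]]
def fit(feats,p0):
    def r(p): return np.concatenate([(proj(n,W(p,l))[0]-uv) for n,l,uv in feats])
    s=least_squares(r,p0,loss='soft_l1'); return s.x,r(s.x).reshape(-1,2)
E
python3 - <<'E'
from geo import *
np.set_printoptions(precision=1,suppress=True)
for n,uv,z in [('top',(405.5,236),42),('top',(245,211),142)]: print(back(n,uv,z))
f=[('top',(68,68,42),(415.3,198.7)),('top',(-68,68,42),(368.3,225.5)),('top',(-68,-68,42),(398.7,273.7)),('top',(68,-68,42),(443.7,244.2))]
# order: T should be?
c0=back('top',(405.5,236),42)
T=back('top',(415.3,198.7),42);L=back('top',(368.3,225.5),42);B=back('top',(398.7,273.7),42);Rr=back('top',(443.7,244.2),42)
print(T,L,B,Rr)
# a=(+,+), b=(-,+), c=(-,-), d=(+,-): empty wells on the L side
fs=[('top',(68,68,42),(415.3,198.7))]
E
```

```text
[ 496.2 -353.6   42. ]
[545.7  41.5 142. ]
[ 590.6 -379.1   42. ] [ 520.9 -259.9   42. ] [ 402.3 -335.9   42. ] [ 477.2 -449.8   42. ]
```

```bash
python3 - <<'E'
from geo import *
np.set_printoptions(precision=2,suppress=True)
C={'T':(68,-68,42),'L':(68,68,42),'B':(-68,68,42),'R':(-68,-68,42)}
t={'T':(415.3,198.7),'L':(368.3,225.5),'B':(398.7,273.7),'R':(443.7,244.2)}
s={'T':(383.6,300),'L':(325,286),'B':(308.4,326),'R':(374,343)}
ft=[('top',C[k],t[k]) for k in C]; fs=[('side',C[k],s[k]) for k in C]
for f in (ft,fs,ft+fs):
    p,r=fit(f,[496,-353,.56]); print('car',p,np.abs(r).max()); 
print(r)
ft=[('top',(34,22,160),(232,198.6)),('top',(-34,22,160),(236.4,227.6)),('top',(34,64,160),(213.4,200.6)),('top',(-34,64,160),(217.6,231)),
('top',(29,-30,142),(255,197.6)),('top',(-29,-30,142),(260,222)),('top',(-160,119,130),(201.6,292)),('top',(-160,89,130),(215,289))]
fs=[('side',(29,-30,142),(271.2,195.5)),('side',(-29,-30,142),(257,205)),('side',(-29,-30,72),(257.5,224.7)),('side',(29,-30,72),(271.3,216.7)),
('side',(-160,119,130),(180,205)),]
for f in (ft,fs,ft+fs):
    p,r=fit(f,[545,30,.1]); print('disp',p); print(r)
# trigger bar at rest: inner hinge, tip
for z in (127,):
  print('tip',back('top',(229,273),127),'root',back('top',(214,246),127))
# bystanders: bases/tops
print('bottle cap',back('top',(305,277),235),'mill top',back('top',(359,141),190),'candle',back('top',(110,279),100))
print(proj('side',[[*back('top',(305,277),235)[:2],235],[*back('top',(359,141),190)[:2],190]]))
E
```

```text
car [ 497.76 -356.34    0.56] 1.0594300377828176
car [ 499.21 -356.36    0.56] 0.20692482584536265
car [ 498.55 -356.48    0.56] 1.12913025286241
[[-0.38 -0.65]
 [ 1.13  0.31]
 [-0.46 -1.06]
 [ 0.17  0.14]
 [-0.12 -0.01]
 [-0.3   0.14]
 [ 0.02  0.12]
 [-0.27  0.39]]
disp [542.8   42.56   0.16]
[[-0.11 -0.58]
 [-0.33  0.83]
 [-0.36  0.12]
 [-0.48  0.19]
 [ 0.92  0.09]
 [-0.49  1.07]
 [ 0.63 -1.49]
 [ 0.5  -0.48]]
disp [545.64  42.13   0.17]
[[ 0.25 -0.35]
 [-0.53 -2.14]
 [-0.75  0.64]
 [-0.01  0.47]
 [ 1.45  0.5 ]]
disp [543.49  42.35   0.16]
[[-0.03 -0.86]
 [-0.19  0.53]
 [-0.28 -0.12]
 [-0.33 -0.06]
 [ 0.98 -0.23]
 [-0.36  0.73]
 [ 0.9  -1.71]
 [ 0.76 -0.72]
 [-0.43 -0.13]
 [-1.28 -1.92]
 [-1.49  0.87]
 [-0.67  0.71]
 [ 0.67  0.6 ]]
tip [405.33  75.63 127.  ] root [465.65 111.29 127.  ]
bottle cap [409.17 -89.36 235.  ] mill top [ 699.47 -206.43  190.  ] candle [385.15 353.46 100.  ]
[[240.88 199.  ]
 [365.64 198.76]]
```

```bash
python3 - <<'E'
from geo import *
import cv2
np.set_printoptions(precision=1,suppress=True)
p=[543.5,42.3,.163]
def loc(P):
    c,s=np.cos(p[2]),np.sin(p[2]);d=P[:2]-p[:2]; return np.array([c*d[0]+s*d[1],-s*d[0]+c*d[1]])
im=cv2.imread('pics/top0.png')
# model overlay
o=cv2.resize(im[180:300,160:270],None,fx=5,fy=5,interpolation=cv2.INTER_CUBIC)
def pl(L,col):
    q=((proj('top',W(p,L))-[160,180]+.5)*5).astype(int); cv2.polylines(o,[q.reshape(-1,1,2)],False,col,1)
pl([(-60,93,130),(-160,93,130),(-160,115,130),(-60,115,130)],(255,255,0))
pl([(-60,79,142),(-60,129,142),(-26,129,142),(-26,79,142),(-60,79,142)],(0,255,0))
pl([(-29,-30,142),(29,-30,142),(29,28,142),(-29,28,142),(-29,-30,142)],(255,0,255))
for th in (.32,.38):
    h=np.array([-40,88]);d=np.array([-np.cos(th),-np.sin(th)]);n=np.array([-d[1],d[0]])
    pl([(*(h+4.5*n),127),(*(h+97*d+4.5*n),127),(*(h+97*d-4.5*n),127),(*(h-4.5*n),127)],(0,0,255))
cv2.imwrite('pics/ov.png',o)
E
```

```text
(no output)
```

View pics/ov.png

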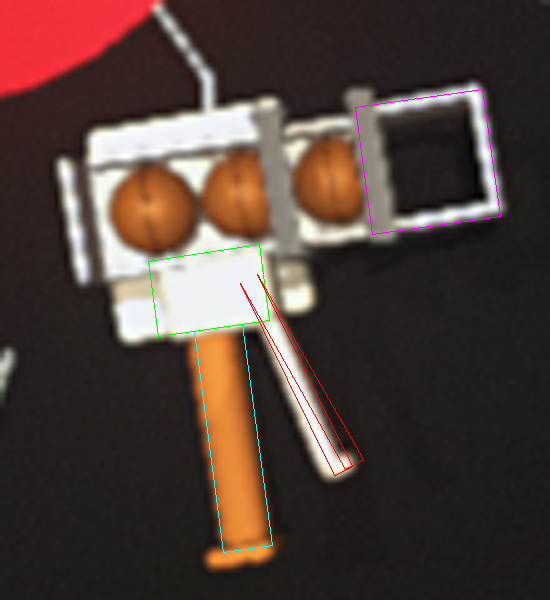

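```bash
cat >> geo.py <<'E'
PI=np.pi
DISP=[543.5,42.3,.160]; CAR=[498.5,-356.4,.56]
SQ=W(DISP,(-102,97,98))[0]; CEN=W(DISP,(0,-46.7,0))[0]
YA=DISP[2]+PI/4; YB=DISP[2]-PI/4
E
python3 - <<'E'
from geo import *
from bench import robot
print(SQ,CEN)
for nm,p,y in [('pick',CAR[:2]+[175],.56),('a',[CEN[0],CEN[1],175],YA),('sq',SQ,DISP[2]),('b',[CEN[0],CEN[1],175],YB)]:
    for k in (0,PI,-PI):
        q=robot.inverse_kinematics(list(p),[PI,0,y+k]); print(nm,round(y+k,2),None if q is None else np.round(q,2))
E
```

```text
[427.34895105 121.81058941  98.        ] [550.94016025  -3.80351413   0.        ]
pick 0.56 [-0.8   0.4   1.44 -0.    1.3   0.21]
pick 3.7 [-0.8   0.4   1.44  0.    1.3  -2.93]
pick -2.58 [-0.8   0.4   1.44  0.    1.3  -2.93]
a 0.95 [-0.21  0.29  1.6  -0.    1.25  0.42]
a 4.09 [-0.21  0.29  1.6   0.    1.25 -2.73]
a -2.2 [-0.21  0.29  1.6   0.    1.25 -2.73]
sq 0.16 [ 0.03  0.2   1.95 -0.    1.    1.44]
sq 3.3 [ 0.03  0.2   1.95  0.    1.   -1.71]
sq -2.98 [ 0.03  0.2   1.95  0.    1.   -1.71]
b -0.63 [-0.21  0.29  1.6  -0.    1.25  1.99]
b 2.52 [-0.21  0.29  1.6   0.    1.25 -1.15]
b -3.77 [-0.21  0.29  1.6   0.    1.25 -1.15]
```

```bash
python3 - <<'E'
from geo import *
from bench import robot
import cv2
o=[PI,0,.56]
p=robot.current_tcp_pos(); robot.move_linear([p[0],p[1],300],speed=250)
robot.move_ptp([CAR[0],CAR[1],300],o)
robot.move_gripper(0.6)
print(robot.move_linear([CAR[0],CAR[1],175],o,speed=120,f_stop=8), robot.current_tcp_pos())
for n in("side","top"): cv2.imwrite(f"pics/{n}1.png",robot.get_image(n)["img"])
robot.move_gripper(0.0); print('w',robot.current_gripper_width()*93,robot.current_contact_force(),robot.current_t())
a=cv2.imread('pics/side1.png')[200:350,270:420];b=cv2.imread('pics/top1.png')[160:310,340:490]
cv2.imwrite('pics/c1.png',cv2.resize(np.hstack([a,b]),None,fx=2.6,fy=2.6))
E
```

```text
False [ 498.9241952  -356.82584201  175.93910832]
w 13.552787026400505 [-0.79477754  0.63887167 -1.20433591] 6.7333
```

View pics/c1.png

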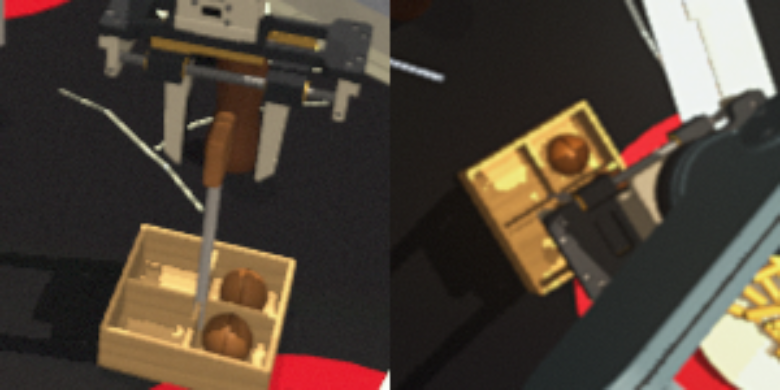

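The side view shows the handle between the open fingers, and the jaws closed to about 14 mm, so the grasp is good. Next I lift and carry it.

```bash
python3 - <<'E'
from geo import *
from bench import robot
import cv2
robot.move_linear([CAR[0],CAR[1],190],[PI,0,.56],speed=40)
print('F',robot.current_contact_force())
robot.move_linear([560,-215,190],[PI,0,.7],speed=130)
robot.move_linear([562,-80,190],[PI,0,.9],speed=130)
for n in("side","top"): cv2.imwrite(f"pics/{n}2.png",robot.get_image(n)["img"])
print(robot.current_tcp_pos(),robot.current_eef_rot(),robot.current_gripper_width()*93,robot.current_t())
a=cv2.imread('pics/side2.png')[130:330,170:370];b=cv2.imread('pics/top2.png')[140:340,170:370]
cv2.imwrite('pics/c2.png',cv2.resize(np.hstack([a,b]),None,fx=2,fy=2))
E
```

```text
F [-0.51318381  0.52662839 -3.32578222]
[562.05020457 -80.8941422  189.92012963] [3.14145037e+00 2.51920212e-04 8.98798526e-01] 13.870462388270868 9.8833
```

View pics/c2.png

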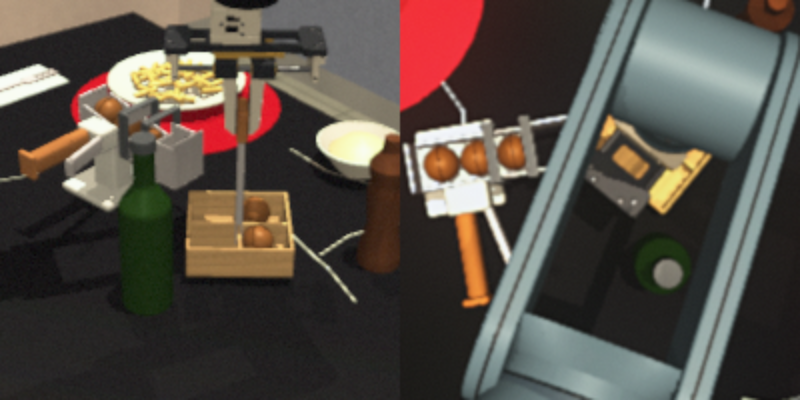

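```bash
python3 - <<'E'
from geo import *
from bench import robot
import cv2
x,y=CEN[:2]
robot.move_linear([x,y,189],[PI,0,YA],speed=80)
print(robot.move_linear([x,y,174.5],[PI,0,YA],speed=30,f_stop=6), robot.current_tcp_pos(),robot.current_contact_force())
robot.move_gripper(0.5)
robot.move_linear([x,y,240],[PI,0,YA],speed=150)
s=SQ.copy(); robot.move_ptp([s[0],s[1],190],[PI,0,DISP[2]])
robot.move_gripper(1.0)
for n in("side","top"): cv2.imwrite(f"pics/{n}3.png",robot.get_image(n)["img"])
print(robot.current_tcp_pos(),robot.current_t())
a=cv2.imread('pics/side3.png')[130:330,140:340];b=cv2.imread('pics/top3.png')[140:340,150:350]
cv2.imwrite('pics/c3.png',cv2.resize(np.hstack([a,b]),None,fx=2,fy=2))
E
```

```text
True [550.36738108  -3.86474914 174.67118207] [-1.16243289  0.90513733  4.96592821]
[427.31916938 121.8334008  189.98378771] 14.75
```

View pics/c3.png

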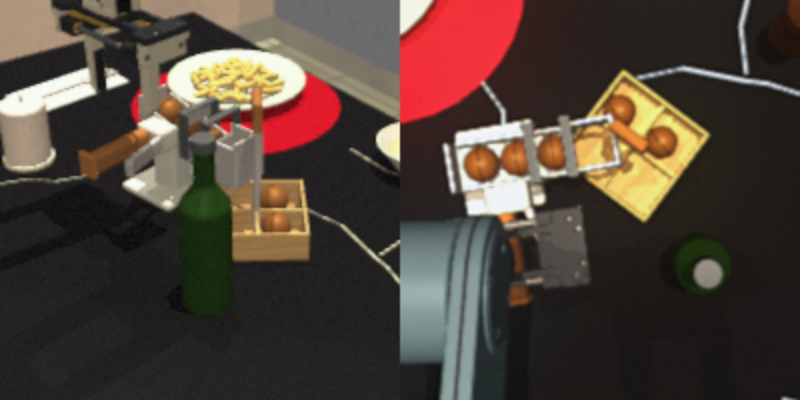

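```bash
python3 - <<'E'
from geo import *
import cv2
b=cv2.imread('pics/top3.png')[165:260,210:310]
o=cv2.resize(b,None,fx=6,fy=6,interpolation=cv2.INTER_CUBIC)
def pl(p,L,col):
    q=((proj('top',W(p,L))-[210,165]+.5)*6).astype(int); cv2.polylines(o,[q.reshape(-1,1,2)],False,col,1)
h=68
pl([*CEN[:2],YA],[(h,h,42),(-h,h,42),(-h,-h,42),(h,-h,42),(h,h,42)],(255,0,0))
pl(DISP,[(-29,-30,142),(29,-30,142),(29,28,142),(-29,28,142),(-29,-30,142)],(255,0,255))
cv2.imwrite('pics/ov3.png',o)
E
```

```text
(no output)
```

View pics/ov3.png

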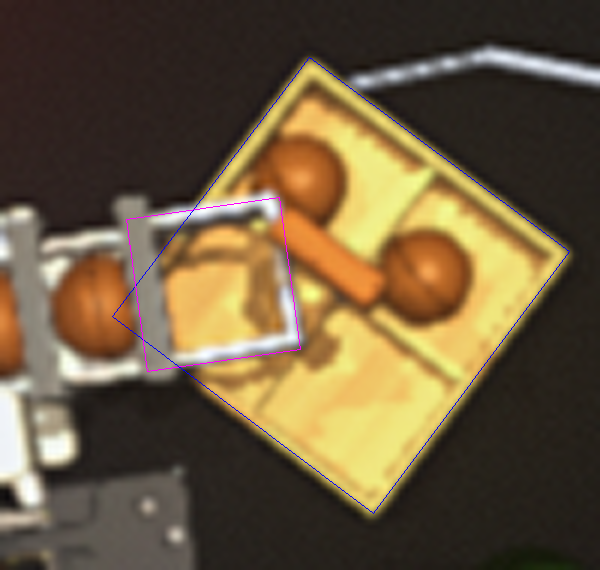

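The carrier outline matches the model, with the empty well a under the spout. Now I squeeze the trigger.

```bash
python3 - <<'E'
from geo import *
from bench import robot
import cv2
print(robot.move_linear([*SQ[:2],98],[PI,0,DISP[2]],speed=60,f_stop=5),robot.current_tcp_pos())
for n in("side",): cv2.imwrite(f"pics/{n}4.png",robot.get_image(n)["img"])
f0=robot.current_contact_force()
robot.move_gripper(0.0); print('w',robot.current_gripper_width()*93,robot.current_contact_force()-f0)
robot.sleep(0.6)
print('w',robot.current_gripper_width()*93,robot.current_contact_force()-f0,robot.current_tcp_pos())
cv2.imwrite("pics/side5.png",robot.get_image("side")["img"])
robot.move_gripper(1.0); robot.sleep(.3)
print(robot.current_contact_force()-f0)
robot.move_linear([*SQ[:2],190],speed=120)
for n in("side","top"): cv2.imwrite(f"pics/{n}6.png",robot.get_image(n)["img"])
print(robot.current_t())
I=[cv2.imread(f'pics/{f}.png') for f in ('side4','side5','side6','top6')]
C=[i[130:280,150:320] for i in I[:3]]+[I[3][150:300,180:350]]
cv2.imwrite('pics/c4.png',cv2.resize(np.vstack([np.hstack(C[:2]),np.hstack(C[2:])]),None,fx=2,fy=2))
E
```

```text
False [427.64472469 121.82548433  98.34373672]
w 37.64215021552864 [-3.57993065 11.88863743  1.88825231]
w 37.58709833783651 [-2.88087407 10.66489424  1.79510085] [425.63183614 124.29303723  97.59432679]
[-0.1196699   0.77020352  0.54219155]
20.3917
```

View pics/c4.png

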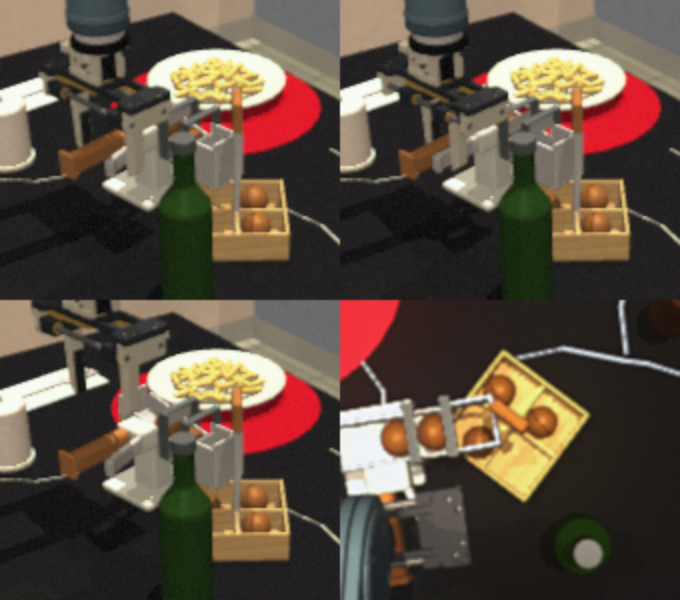

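The top view shows walnut1 in the well under the spout, about (480,440) in the mosaic. The next walnut is at the gate and the trigger has sprung back. I re-grip the handle, lift, and turn the carrier 90° in place.

```bash
python3 - <<'E'
from geo import *
from bench import robot
import cv2
x,y=CEN[:2]
robot.move_linear([*SQ[:2],245],speed=200)
robot.move_ptp([x,y,245],[PI,0,YA]); robot.move_gripper(0.6)
print(robot.move_linear([x,y,175],[PI,0,YA],speed=100,f_stop=6))
robot.move_gripper(0.0); print('w',robot.current_gripper_width()*93)
robot.move_linear([x,y,186],[PI,0,YA],speed=30)
for k in (1,2,3): robot.move_linear([x,y,186],[PI,0,YA+(YB-YA)*k/3],speed=100)
print(robot.current_eef_rot(),robot.current_gripper_width()*93,robot.current_t())
print(robot.move_linear([x,y,174.5],[PI,0,YB],speed=30,f_stop=6), robot.current_tcp_pos())
robot.move_gripper(0.5)
robot.move_linear([x,y,240],[PI,0,YB],speed=150)
s=SQ=W(DISP,(-102,99,98))[0]; robot.move_ptp([s[0],s[1],190],[PI,0,DISP[2]])
robot.move_gripper(1.0)
for n in("side","top"): cv2.imwrite(f"pics/{n}7.png",robot.get_image(n)["img"])
print(robot.current_t())
b=cv2.imread('pics/top7.png')[165:260,210:310]
o=cv2.resize(b,None,fx=4,fy=4,interpolation=cv2.INTER_CUBIC)
def pl(p,L,col):
    q=((proj('top',W(p,L))-[210,165]+.5)*4).astype(int); cv2.polylines(o,[q.reshape(-1,1,2)],False,col,1)
h=68
pl([*CEN[:2],YB],[(h,h,42),(-h,h,42),(-h,-h,42),(h,-h,42),(h,h,42)],(255,0,0))
a=cv2.resize(cv2.imread('pics/side7.png')[165:260,180:270],None,fx=4,fy=4)
cv2.imwrite('pics/ov7.png',np.hstack([o,a]))
E
```

```text
False
w 13.753551859188013
[-3.14157874e+00  2.76772868e-05 -6.22622261e-01] 13.879665671923409 26.6833
True [550.86285831  -3.75388357 174.82891025]
30.1667
```

View pics/ov7.png

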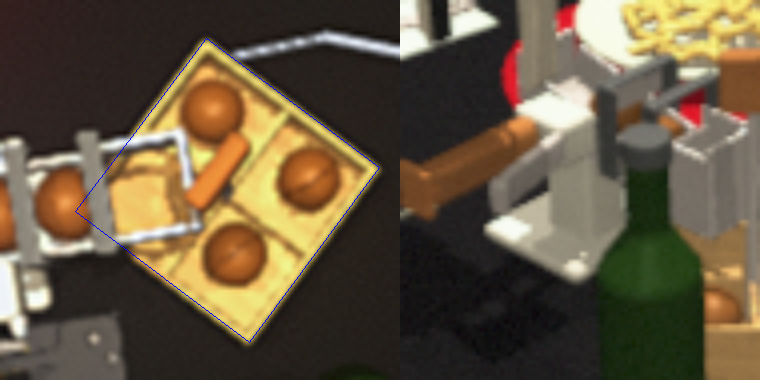

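The carrier outline matches, three wells are full, and the empty well b is under the spout. I make the second squeeze.

```bash
python3 - <<'E'
from geo import *
from bench import robot
import cv2
SQ=W(DISP,(-102,99,98))[0]
print(robot.move_linear([*SQ[:2],98],[PI,0,DISP[2]],speed=60,f_stop=5))
f0=robot.current_contact_force()
robot.move_gripper(0.0); robot.sleep(0.6)
print('w',robot.current_gripper_width()*93,robot.current_contact_force()-f0)
robot.move_gripper(1.0); robot.sleep(.3)
robot.move_linear([*SQ[:2],250],speed=120)
p=robot.current_tcp_pos(); robot.move_linear([360,200,300],speed=150); robot.sleep(.5)
for n in("side","top"): cv2.imwrite(f"pics/{n}8.png",robot.get_image(n)["img"])
print(robot.current_t(),robot.current_contact_force())
I=[cv2.imread(f'pics/{f}8.png') for f in ('side','top')]
cv2.imwrite('pics/c8.png',cv2.resize(np.hstack([I[0][150:280,160:300],I[1][165:295,180:320]]),None,fx=2.8,fy=2.8,interpolation=cv2.INTER_CUBIC))
cv2.imwrite('pics/full8.png',I[1])
E
```

```text
False
w 40.8818438299496 [-2.91474522 -6.0145088   2.00947442]
37.5333 [ 0.30623997  0.95053241 -0.09118871]
```

View pics/c8.png

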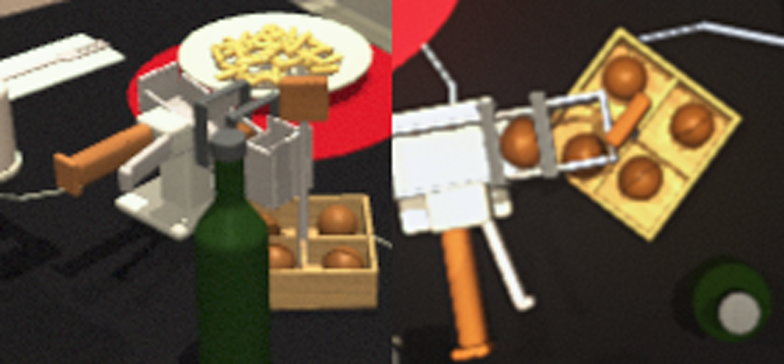

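View pics/full8.png

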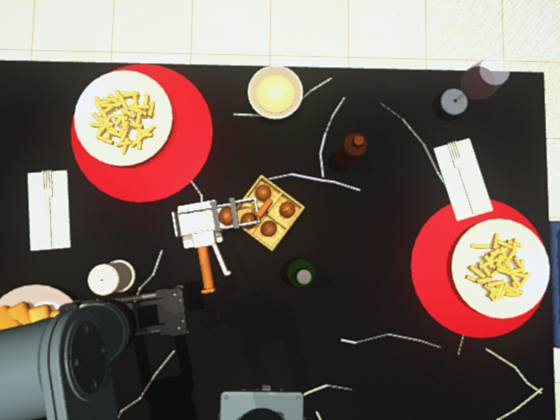

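```bash
python3 - <<'E'
from geo import *
import cv2
np.set_printoptions(precision=1,suppress=True)
p=[*CEN[:2],YB]
print('well centres px at z25',{k:proj('top',W(p,[(sx*33,sy*33,25)]))[0] for k,sx,sy in(('a',1,1),('b',-1,1),('c',-1,-1),('d',1,-1))})
b=cv2.imread('pics/top8.png')[165:260,210:310]
o=cv2.resize(b,None,fx=6,fy=6,interpolation=cv2.INTER_CUBIC)
for sx in(1,-1):
  for sy in(1,-1):
    t=np.linspace(0,2*PI,40); L=[(sx*33+21*np.cos(a),sy*33+21*np.sin(a),25) for a in t]
    q=((proj('top',W(p,L))-[210,165]+.5)*6).astype(int); cv2.polylines(o,[q.reshape(-1,1,2)],True,(255,255,0),1)
cv2.imwrite('pics/ov8.png',o)
E
```

```text
well centres px at z25 {'a': array([264. , 194.2]), 'b': array([248.4, 214.8]), 'c': array([269.2, 230.4]), 'd': array([284.7, 209.6])}
```

View pics/ov8.png

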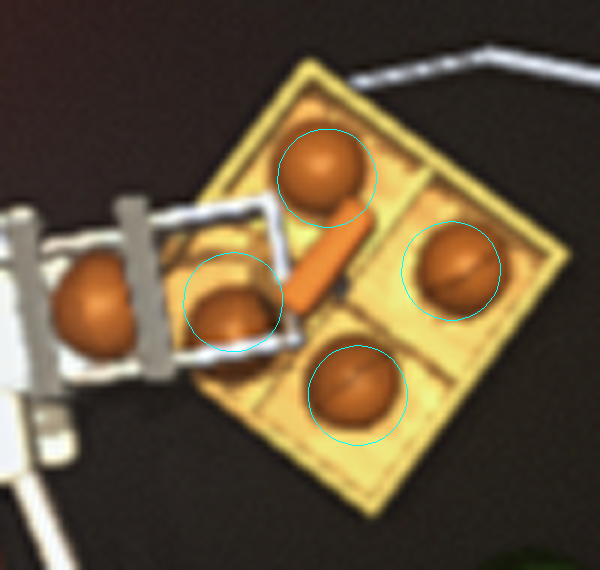

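```bash
python3 -c "
from bench import robot
print(robot.current_t(),robot.current_contact_force()); robot.hand_in()"
```

```text
37.5333 [ 0.30623997  0.95053241 -0.09118871]
the job is handed in; nothing more can be done
```

I placed the carrier with well a under the spout and squeezed the trigger, which dropped walnut1 in. I then lifted the carrier, turned it 90° in place and squeezed again, which dropped walnut2 into well b. The job was handed in at 37.5 s with the arm clear of everything.

**Last images:**
- There is one walnut in each well, and the carrier is flat at its intended pose.
- One walnut is left in the chute at the gate, and the trigger is back at its rest position.
- The bottle, mill and candle look unmoved; I compared them by eye and did not measure them.
- Walnut2 lies about 13–14 mm off the middle of well b, against a corner. That is less central than the others but inside the 18 mm limit.

**One check disagreed:** in the second squeeze the fingers stopped at about 41 mm, against 37.6 mm in the first. I estimate the trigger reached only about 0.16–0.19 rad that time, while the judging needs over 0.18. The walnut dropped, but I could not confirm the limit was passed. I did not squeeze again because that would have risked dropping the last walnut.

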